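Scrape the walnut shells off the chopping board

ROBOT

A 6-joint arm with a two-finger parallel gripper is mounted at the origin on a cart in front of the work surface, level with it; the furniture and walls round the work are solid. World frame = base frame: x ahead of the robot, y to its left, z up, the work surface at z = 0. Lengths are in mm, angles in rad, forces in N, time in s.
With the tool pointing down it reaches from about 325 to 775 mm from the base axis. Payload 5.5 kg.
Tool frame: the origin (TCP) lies at the very end of the fingers, on their centre line; the grasp point (between the pads) lies manip.pinch_z behind it (manip.pinch_z is the distance from the TCP to the grasp point, in mm); z points along the fingers, y is the line along which they close (so a half turn about z gives the same grasp; the last joint's range is limited). The gripper opens to 85 mm and grips with 20 to 120 N. Pads are 22 mm wide; open, the fingers measure 114 mm over their backs; the gripper's body (76 mm by 85 mm) begins 54 mm behind the grasp point. The pads swing forward as they close: fully open they stand 13 mm farther back than shut.
Start: joints at [-1.229, 0.091, 1.231, -0, 1.82, -0.057], TCP at [232.989, -552.931, 231.275] pointing down, gripper open.
Joint ranges: [-2.87, 2.87], [-0.86, 2.18], [0.17, 2.46], [-1.51, 4.65], [0.06, 2.69], [-2.65, 2.65]. Speed limits (rad/s): [2.57, 2.57, 3.01, 3.14, 3.14, 3.14].

INTERFACE

Orientations are given as a unit quaternion [x, y, z, w].
In Python, from cell import manip, cams, ticket gives the robot as it stands.
- The arm moves only by the tool send_rows, never from a script. Its argument "targets" is one flat list of numbers, 7 for each row, row after row: the turn, a rotation vector about the tool's x, y, z in rad, then the shift along the tool's x, y, z in units of 40 mm (1.0 is 40 mm), then the finger opening in mm, from 0 to 85.4. In form: [rx, ry, rz, dx, dy, dz, gripper, rx, ry, rz, dx, dy, dz, gripper, ...]. A call has exactly 5 rows; each row shifts and turns the commanded pose from where the row before left it, along the tool's axes as they then stand; what a row does not reach is not made up. A row lasts 1/12 s, in which the tool goes at most 41.7 mm and 7.16 degrees, less where a joint would pass 70% of its speed; a pose out of reach is approached as far as the arm can. A call is refused whole if a number of a shift passes 1 or a number of a turn 0.125, either way. A call with a gripper value outside its range is refused whole. The fingers move at their own pace and stop on an object; "squeeze" is the grip in N (left out, the last holds). Time passes only in rows, so rows that do not move let the fingers close, or fill a call up. It gives the time, the measured TCP pose, the force, the opening and the grip force at its end, in the units of the state.
- manip.get_obs(): the state, without advancing time (a new reading comes with each control period).
- cams.camera(name): name is "scene" or "top"; returns a dict with "img" (480x640x3 uint8, blue, green, red), "range_z" (480x640 float32, mm along the optical axis (not along the pixel's ray), 0 where there is no reading), "fx", "fy", "cx", "cy" (pixels), "rvec" (rotation vector, rad) and "tvec" (3), from world to camera coordinates, as OpenCV has them. Camera axes: x right, y down, z forward; pixel columns grow to the right and rows downward; lengths in mm; the calibration is good to about 2 mm. A picture is of the moment at which its call begins.
- ticket.close_job(): hands the job in; it is judged then, once.
Trained networks look in the newest picture that a camera, given by its name, has taken for a name from the list of things; names that differ only in an ending like _2 or _b are one class to them, and where a whole thing is asked for, a point or a joint stands for the part that bears it (a point fixed in the world has none). Each returns a list of dicts, best first, with "confidence" (0 to 1); they miss things now and then, are a little off and sometimes report something else, mostly with a low value. They report only what shows in the picture. A call takes as long as a camera call. They do not tell look-alikes from the thing itself.
- cams.search_frame(camera, name): "pixel" ([row, column] in pixels, amid what is visible of it).
- cams.silhouettes(camera, name): "mask" (480x640 bool, what is visible of it) and "pixel" ([row, column] in pixels, amid what is visible of it).
- cams.tip_of(camera, name): "pixel" ([row, column] in pixels: a listed point, or the origin of a listed thing).
The state is a dict: "t": time; "joint_pos": joint angles; "qvel": joint speeds; "joint_efforts": joint torques, N m; "ee_pos": TCP position; "tcp_rot": TCP orientation; "ft_force": force on the tool from outside, world axes, zero at the start; "wrist_torque": the same for the moment, N m; "opening": finger opening in mm; "grip_force": force on a finger pad.
Only numpy, scipy, OpenCV 4.12 (cv2) and the standard library are available. Lean on these libraries where they do the work, as an engineer would, in place of code of your own. Each camera call takes 0.05 s, during which the arm holds its last target. There are 200 camera calls.

TASK

Take the blue scraper by its grip and sweep both walnut half-shells off the chopping board into the white scraps tray at its end, touching the shells with nothing but the scraper. Then leave the scraper standing upright on the cleared board and let go. Leave the honey jar and the salt shaker where they are.

Things in the scene. Friction and masses are not known exactly. Their poses are not given: they have to be found in the camera images.
- board: fixed pale wooden board, origin under the centre of the wood, on the table, z up. Wood x -130..130, y -100..100 mm, flat top at z 30, no rim. A white tray is fixed to its +x end (robot's left, within 26 degrees): x 130..210 mm, as wide, floor at z 4, outer walls to z 40, far wall's inner face at x 206, no wall towards the wood: shells pushed over the +x edge drop into it.
- scraper: blue block, 0.22 kg, standing on its flat rubber foot (30 x 150 mm). Origin: centre of the underside; z up. Base 34 (x) x 150 (y) x 30 mm high; on it an upright grip 24 mm thick (x), 80 long (y), from z 30 to 80 mm, to be pinched across its thickness. The two 150 mm faces (x = -17, +17 mm) are alike; either may push. It stands alone on table or board.
- shell_a: half a walnut shell, dark brown dome, round side up, 32 mm in diameter, 18 mm high, 14 g, loose on the board; its lowest 6 mm are nearly upright. Origin: centre of its underside. Starts within 50 mm of the board's centre along board x and within 48 mm of its centre line.
- shell_b: the other half of the walnut shell, like shell_a
- honey_jar: glass honey jar with a white lid, 64 mm in diameter, 97 mm high, origin under its centre; a bystander, leave it alone
- salt_shaker: grey salt shaker, 44 mm in diameter, 90 mm high, origin under its centre; a bystander, leave it alone
Things that resemble listed ones, but are neither listed nor needed, are in the scene too. Of the things that look like the scraper, the larger one is meant.

How it is judged:
By the outcome, as a careful person would: the job done as asked, in the order asked, and still so for the second after the job is handed in, with the robot touching nothing.
It also fails if it takes over 53 s, if anything falls off the work surface, if the arm or the gripper's body presses on something with over 40 N, if the wrist force passes 120 N, or if a joint passes its speed limit or range.

## Working session

There is one attempt and no reset: what is moved stays moved. The work goes in short steps, Python scripts to look and compute and a tool call to move; the robot and the scene stay as the last step left them, time stands still between calls to the robot, and variables do not carry over. Pictures are saved under pics/ and viewed, at most 10 in all, crops included, and the job is handed in when it is done.

Besides the shell and the picture viewer there is one more tool, called after "Request:" as name(argument=value, ...), one argument or row to a line, values as JSON. send_rows: Moves the arm, as the interface text tells. Its arguments: {"type":"object","properties":{"targets":{"type":"array"},"squeeze":{"type":"number"}},"required":["targets"]}

```bash
mkdir -p pics; ls
cat > h.py <<'E'
import numpy as np,cv2
from cell import manip,cams,ticket
def pts(c):
    R=cv2.Rodrigues(np.array(c["rvec"],float))[0];t=np.array(c["tvec"],float).ravel()
    v,u=np.mgrid[0:480,0:640];z=c["range_z"].astype(float)
    P=np.stack([(u-c["cx"])/c["fx"]*z,(v-c["cy"])/c["fy"]*z,z],-1)
    W=(P-t)@R
    W[z<=0]=np.nan
    return W
E
python3 - <<'E'
from h import *
np.set_printoptions(precision=1,suppress=True)
o=manip.get_obs();print(o, manip.pinch_z)
for n in ["top","scene"]:
    c=cams.camera(n);cv2.imwrite(f"pics/{n}0.png",c["img"]);W=pts(c)
    np.save(f"{n}0.npy",W)
    for k in ["board","scraper","shell_a","honey_jar","salt_shaker"]:
        for d in cams.silhouettes(n,k):
            m=d["mask"];w=W[m];print(n,k,round(d["confidence"],2),d["pixel"],m.sum(),np.nanmedian(w,0),np.nanpercentile(w,2,axis=0),np.nanpercentile(w,98,axis=0))
E
```

```text
pics
{'t': 0.0, 'joint_pos': array([-1.2,  0.1,  1.2,  0. ,  1.8, -0.1]), 'qvel': array([-0., -0., -0.,  0.,  0.,  0.]), 'joint_efforts': array([ -0. , -45.9, -41.8,  -0. ,   0. ,  -0. ]), 'ee_pos': array([ 232.9, -552.6,  230.2]), 'tcp_rot': array([ 1. ,  0.2, -0. , -0. ]), 'ft_force': array([-1.1,  0.5,  0.5]), 'wrist_torque': array([ 0., -0., -0.]), 'grip_force': 0.0, 'opening': 85.44957131450735} 18.700000000000003
top board 0.57 [243.6, 211.9] 18652 [541.4 125.5  29.1] [416.6 -45.2   1.4] [670.4 294.5  39.7]
top board 0.21 [287.2, 460.0] 522 [ 463.1 -331.4   78.9] [ 445.8 -353.5   20.9] [ 480.4 -318.    90.2]
top scraper 0.79 [212.3, 474.8] 786 [ 597.7 -365.7   21.3] [ 574.7 -414.4    1. ] [ 623.9 -325.8   55.5]
top scraper 0.61 [210.0, 406.5] 1446 [ 598.6 -239.1   31.7] [ 539.5 -276.7   15.6] [ 674.2 -210.4   82. ]
top shell_a 0.56 [243.0, 242.6] 207 [538.6  59.8  43.2] [525.   47.   34.3] [552.5  74.1  49.4]
top shell_a 0.54 [265.2, 236.8] 201 [492.5  74.6  43.7] [479.6  62.4  35.9] [505.7  89.6  49. ]
top honey_jar 0.9 [302.6, 397.2] 1100 [ 427.3 -220.5   96.1] [ 400.8 -250.8
[... 270 characters left out ...]
5] 712 [ 596.4 -360.8   20. ] [ 574.4 -408.6   -0.1] [ 618.  -321.7   52.5]
scene scraper 0.85 [192.1, 338.3] 1783 [ 597.6 -228.9   29.3] [ 537.9 -258.     0.8] [ 675.9 -204.4   79. ]
scene shell_a 0.78 [306.0, 291.2] 282 [491.4  83.9  40.2] [480.   67.4  29.5] [507.6  93.7  47.1]
scene shell_a 0.76 [288.3, 272.4] 256 [535.2  69.4  40. ] [525.8  51.   27.9] [551.3  79.5  47.3]
scene shell_a 0.16 [327.3, 236.3] 22129 [535.5 158.3  27.6] [407.8 -31.7   0.6] [679.5 302.4  39.1]
scene honey_jar 0.56 [221.5, 411.4] 1830 [ 421.1 -199.4   67. ] [ 397.8 -243.9    5.3] [ 454.2 -189.1   96.8]
scene salt_shaker 0.82 [182.8, 423.5] 400 [ 459.4 -326.4   69. ] [ 446.2 -343.3   41.4] [ 477.9 -318.2   87.2]
```

View pics/top0.png

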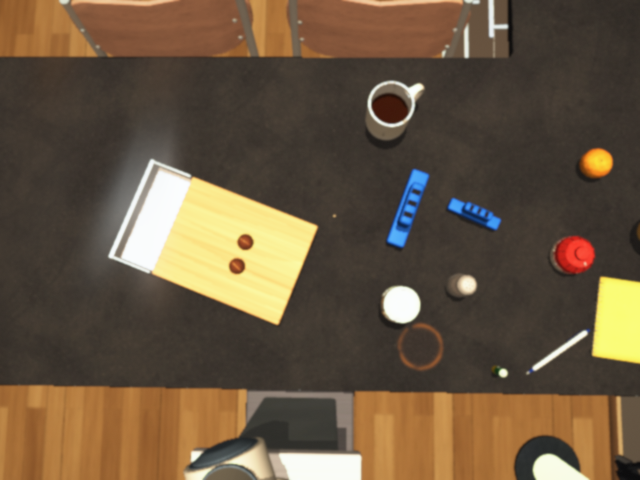

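View pics/scene0.png

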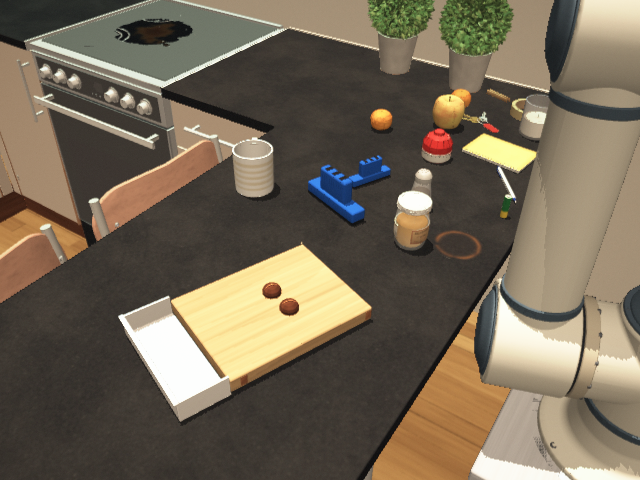

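The top view shows the board at about (235,243), with the tray on its left end. The shells are at (245,242) and (237,266). There are two blue scraper-like blocks, at (408,210) and (474,213). The one at (408,210) is about 150 mm long and 80 mm tall, so it is the one meant; the other is only about 100 mm long and 55 mm tall. I'll fit the poses and check with a crop.

```bash
cat > fit.py <<'E'
from h import *
np.set_printoptions(precision=2,suppress=True)
T=np.load("top0.npy");S=np.load("scene0.npy")
def inbox(W,x0,x1,y0,y1,z0,z1):
    w=W.reshape(-1,3);w=w[~np.isnan(w[:,0])]
    return w[(w[:,0]>x0)&(w[:,0]<x1)&(w[:,1]>y0)&(w[:,1]<y1)&(w[:,2]>z0)&(w[:,2]<z1)]
for n,W in (("top",T),("scene",S)):
    for nm,b in (("wood",(380,720,-60,320,24,34)),("grip",(520,700,-290,-190,70,90)),("base",(520,700,-290,-190,24,36)),("all",(520,700,-290,-190,8,90))):
        p=inbox(W,*b)
        if len(p)<10: continue
        print(n,nm,len(p),cv2.minAreaRect(p[:,:2].astype(np.float32)),np.median(p[:,2]))
i=cv2.imread("pics/top0.png")
cv2.imwrite("pics/crop.png",cv2.resize(i[150:270,370:530],None,fx=5,fy=5,interpolation=cv2.INTER_CUBIC))
E
python3 fit.py; python3 -c "
from scipy.spatial.transform import Rotation as R;from h import *
o=manip.get_obs();print(o['t'],R.from_quat(o['tcp_rot']).as_matrix().round(3))"
```

```text
top wood 13886 ((539.7372436523438, 118.79962158203125), (338.2750549316406, 200.32305908203125), 68.86018371582031) 29.6025080221913
top grip 578 ((608.12060546875, -244.524658203125), (24.111618041992188, 79.61686706542969), 70.43110656738281) 78.87590661172402
top base 732 ((608.4010620117188, -244.6206512451172), (34.26959228515625, 149.99649047851562), 70.32574462890625) 28.788650411602333
top all 1454 ((608.38720703125, -244.63241577148438), (34.27072525024414, 150.0102996826172), 70.31246185302734) 31.62093444504438
scene wood 14389 ((540.8909912109375, 122.37950897216797), (341.0180969238281, 203.7845458984375), 69.13523864746094) 28.295388945758226
scene grip 310 ((609.5516967773438, -239.55332946777344), (25.170095443725586, 79.70008087158203), 70.46365356445312) 76.96877647137649
scene base 495 ((609.1361083984375, -239.91656494140625), (36.43312072753906, 150.7576904296875), 71.15861511230469) 27.82635969150224
scene all 1641 ((609.3484497070312, -239.2303009033203), (36.86418914794922, 150.9645538330078), 72.04943084716797) 32.14472165783119
0.6 [[ 0.922  0.388  0.   ]
 [ 0.388 -0.922 -0.   ]
 [ 0.     0.    -1.   ]]
```

View pics/crop.png

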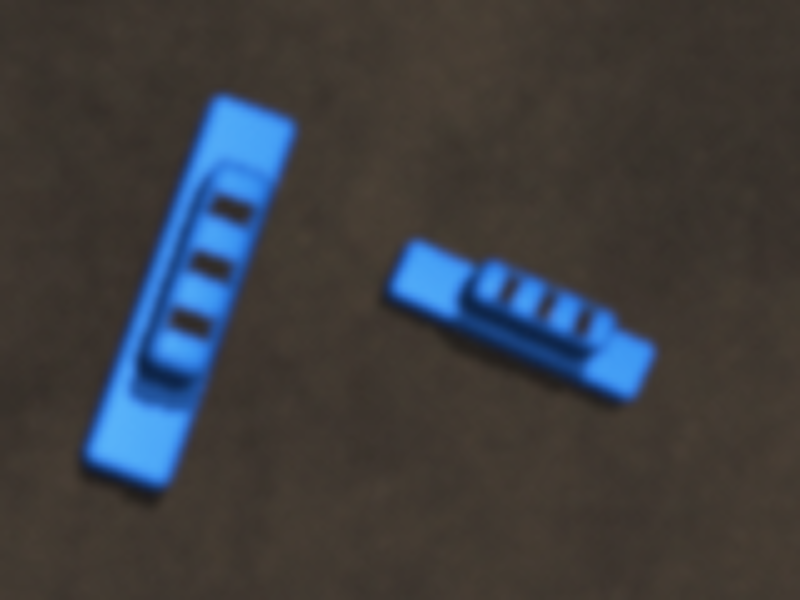

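Confirmed: the larger block, on the left in the crop at about (190,290), is the scraper. It is 34 x 150 mm, centred near (609,-242), and the small one at (520,320) is the decoy. I'm moving above the scraper now.

Request:
send_rows(
  targets=[0,0,0.124,0,0,0,85,0,0,0.124,0,0,0,85,0,0,0.124,0,0,0,85,0,0,0.124,0,0,0,85,0,0,0.124,0,0,0,85],
  squeeze=60,
)

```text
t: 1.02
ee_pos: [233.0, -552.9, 231.3]
tcp_rot: [0.994, -0.113, 0.0, -0.0]
ft_force: [0.2, 0.4, 0.8]
opening: 85.2
grip_force: 0.0
```

Request:
send_rows(
  targets=[0,0,0.12,0,0,0,85,0,0,0,0.48,-0.806,0,85,0,0,0,0.48,-0.806,0,85,0,0,0,0.48,-0.806,0,85,0,0,0,0.48,-0.806,0,85],
)

```text
t: 1.43
ee_pos: [349.4, -456.1, 231.4]
tcp_rot: [0.985, -0.17, 0.0, 0.0]
ft_force: [1.1, -0.0, 0.1]
opening: 84.9
grip_force: 0.0
```

Request:
send_rows(
  targets=[0,0,0,0.48,-0.806,0,85,0,0,0,0.48,-0.806,0,85,0,0,0,0.48,-0.806,0,85,0,0,0,0.48,-0.806,0,85,0,0,0,0.48,-0.806,0,85],
)

```text
t: 1.85
ee_pos: [494.1, -335.9, 231.5]
tcp_rot: [0.985, -0.17, 0.0, 0.0]
ft_force: [0.0, 0.3, 0.4]
opening: 85.0
grip_force: 0.0
```

Request:
send_rows(
  targets=[0,0,0,0.48,-0.806,0,85,0,0,0,0.48,-0.806,0,85,0,0,0,0.48,-0.806,0,85,0,0,0,0.48,-0.806,0,85,0,0,0,0,0,0,85],
)

```text
t: 2.27
ee_pos: [612.4, -236.1, 229.7]
tcp_rot: [0.986, -0.167, -0.0, -0.002]
ft_force: [0.8, -0.6, 0.6]
opening: 85.0
grip_force: 0.0
```

```bash
cat > st.py <<'E'
from h import *
import sys
from scipy.spatial.transform import Rotation as R
np.set_printoptions(precision=2,suppress=True)
o=manip.get_obs();M=R.from_quat(o['tcp_rot']).as_matrix()
print(o['t'],o['ee_pos'],o['joint_pos'],'F',o['ft_force'],'open',o['opening'],o['grip_force'])
print('yaw y',np.degrees(np.arctan2(M[1,1],M[0,1])),'z',M[:,2])
if len(sys.argv)>3:
    print('units',M.T@(np.array(list(map(float,sys.argv[1:4])))-o['ee_pos'])/40)
E
python3 st.py 608.8 -242 42
```

```text
2.2667 [ 612.43 -236.07  229.73] [-0.42  0.25  1.06  0.    1.84  1.48] F [ 0.85 -0.57  0.59] open 85.03538377321803 0.0
yaw y -109.17119168394257 z [ 0.  0. -1.]
units [-0.03  0.18  4.69]
```

Request:
send_rows(
  targets=[0,0,0,0,0,0.8,85,0,0,0,0,0,0.8,85,0,0,0,0,0,0.8,85,0,0,0,0,0,0.4,85,0,0,0,0,0,0,85],
)

```text
t: 2.68
ee_pos: [605.9, -240.5, 113.0]
tcp_rot: [0.985, -0.17, -0.005, -0.001]
ft_force: [-1.1, -0.3, -1.5]
opening: 85.0
grip_force: 0.0
```

```bash
python3 - <<'E'
from h import *
for n in ["top","scene"]:
    c=cams.camera(n);W=pts(c)
    if n=="scene": cv2.imwrite("pics/s1.png",cv2.resize(c["img"][60:260,240:480],None,fx=3,fy=3))
E
python3 st.py 608.8 -242 42
```

```text
2.7833 [ 608.14 -241.61  119.26] [-0.43  0.24  1.26 -0.    1.64  1.48] F [ 0.52 -0.36 -0.48] open 84.75335784012076 0.0
yaw y -109.56336890439545 z [-0.  0. -1.]
units [0.02 0.   1.93]
```

View pics/s1.png

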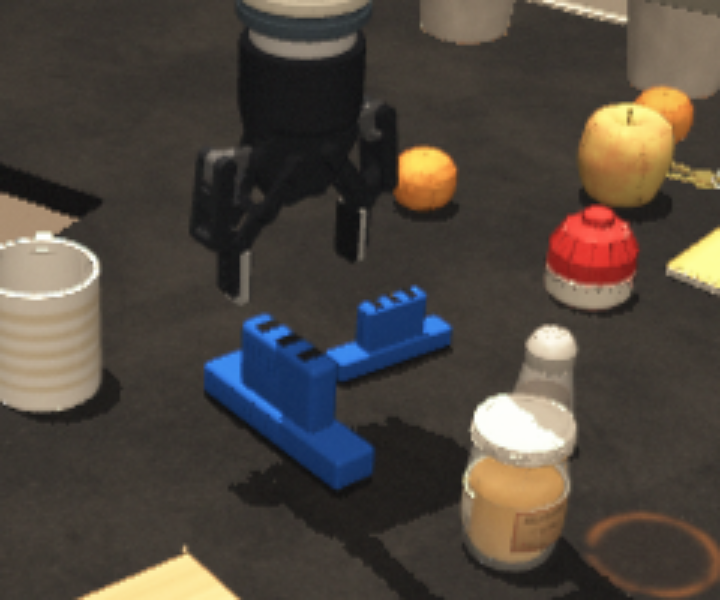

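The open fingers straddle the big grip, at crop (290,370), and clear the decoy. Going down and gripping.

Request:
send_rows(
  targets=[0,0,0,0,0,0.5,85,0,0,0,0,0,0.5,85,0,0,0,0,0,0.5,85,0,0,0,0,0,0.4,85,0,0,0,0,0,0,85],
)

```text
t: 3.2
ee_pos: [607.8, -241.4, 41.9]
tcp_rot: [0.985, -0.17, -0.001, -0.0]
ft_force: [-0.9, 0.0, -0.9]
opening: 85.2
grip_force: 0.0
```

Request:
send_rows(
  targets=[0,0,0,0,0,0,40,0,0,0,0,0,0,30,0,0,0,0,0,0,10,0,0,0,0,0,0,10,0,0,0,0,0,0,10],
  squeeze=60,
)

```text
t: 3.62
ee_pos: [609.1, -241.8, 44.8]
tcp_rot: [0.985, -0.17, 0.001, 0.0]
ft_force: [-0.7, -0.9, 0.8]
opening: 24.7
grip_force: 0.5
```

Request:
send_rows(
  targets=[0,0,0,0,0,0,10,0,0,0,0,0,0,10,0,0,0,0,0,0,10,0,0,0,0,0,0,10,0,0,0,0,0,0,10],
)

```text
t: 4.03
ee_pos: [609.0, -241.8, 44.8]
tcp_rot: [0.985, -0.17, 0.001, 0.0]
ft_force: [-1.1, -0.5, 6.2]
opening: 23.6
grip_force: 63.3
```

```bash
python3 st.py
```

```text
4.0333 [ 609.04 -241.76   44.76] [-0.43  0.28  1.35  0.    1.51  1.48] F [-1.05 -0.55  6.2 ] open 23.609920802477866 63.2791793346405
yaw y -109.54817489998244 z [ 0. -0. -1.]
```

Request:
send_rows(
  targets=[0,0,0,0,0,-0.35,10,0,0,0,0,0,-0.6,10,0,0,0,0,0,-0.7,10,0,0,0,0,0,-0.7,10,0,0,0.025,0,0,-0.4,10],
)

```text
t: 4.45
ee_pos: [608.9, -241.7, 157.3]
tcp_rot: [0.983, -0.182, 0.002, 0.0]
ft_force: [0.4, -0.4, -1.4]
opening: 23.4
grip_force: 62.3
```

Request:
send_rows(
  targets=[0,0,0,-0.3,-0.3,0,10,0,0,0,-0.6,-0.6,0,10,0,0,0,-0.6,-0.6,0,10,0,0,0,-0.6,-0.6,0,10,0,0,0,-0.6,-0.6,0,10],
)

```text
t: 4.87
ee_pos: [545.0, -100.7, 153.0]
tcp_rot: [0.983, -0.182, -0.001, -0.0]
ft_force: [1.4, 0.9, -2.0]
opening: 23.7
grip_force: 62.3
```

Request:
send_rows(
  targets=[0,0,0,-0.6,-0.6,0,10,0,0,0,-0.6,-0.6,0,10,0,0,0,-0.6,-0.6,0,10,0,0,0,-0.4,-0.4,0,10,0,0,0,0,0,0,10],
)

```text
t: 5.28
ee_pos: [493.9, 15.3, 153.7]
tcp_rot: [0.984, -0.18, -0.001, -0.001]
ft_force: [0.2, 0.2, -2.3]
opening: 22.9
grip_force: 62.2
```

```bash
python3 - <<'E'
from h import *
np.set_printoptions(precision=1,suppress=True)
for n in ["top","scene"]:
    c=cams.camera(n);W=pts(c)
    cv2.imwrite(f"pics/{n}2.png",c["img"]); np.save(n+"2.npy",W)
    for k in ["scraper","shell_a"]:
        for d in cams.silhouettes(n,k):
            m=d["mask"];w=W[m];print(n,k,round(d["confidence"],2),d["pixel"],m.sum(),np.nanmedian(w,0),np.nanpercentile(w,2,axis=0),np.nanpercentile(w,98,axis=0))
cv2.imwrite("pics/b2.png",np.hstack([cv2.resize(cv2.imread("pics/scene2.png")[200:440,100:420],(400,300)),cv2.resize(cv2.imread("pics/top2.png")[140:350,90:370],(400,300))]))
E
python3 st.py 495.3 14.7 85
```

```text
top scraper 0.96 [211.5, 474.8] 787 [ 597.4 -365.4   21.7] [ 574.6 -414.     1.9] [ 625.  -325.5   55.4]
top scraper 0.57 [296.9, 249.6] 315 [437.5  36.6 138.8] [421.  -23.5  30.4] [453.8  55.4 493.4]
scene scraper 0.8 [238.0, 319.8] 2352 [470.4  29.3 136.8] [424.4  -3.2 109.6] [563.   51.6 188. ]
scene scraper 0.66 [172.9, 369.1] 793 [ 597.8 -359.1   18.6] [ 574.4 -407.9   -1.1] [ 625.6 -320.7   52.8]
scene shell_a 0.81 [304.0, 292.2] 281 [491.7  84.5  40.5] [480.7  68.2  28.9] [506.7  94.1  46.9]
scene shell_a 0.71 [287.5, 269.3] 270 [536.7  69.4  39.8] [526.   46.5  28. ] [560.9  79.4  47.2]
scene shell_a 0.4 [240.0, 321.1] 2277 [470.5  29.5 136.8] [424.8  -1.8 109.8] [562.1  51.7 187.8]
5.5833 [495.87  10.73 153.13] [-0.05 -0.19  1.64 -0.    1.69  1.89] F [ 0.34 -0.52 -2.02] open 23.162093194604402 62.19740867614746
yaw y -111.0626305412657 z [-0. -0. -1.]
units [-0.05 -0.09  1.7 ]
```

View pics/b2.png

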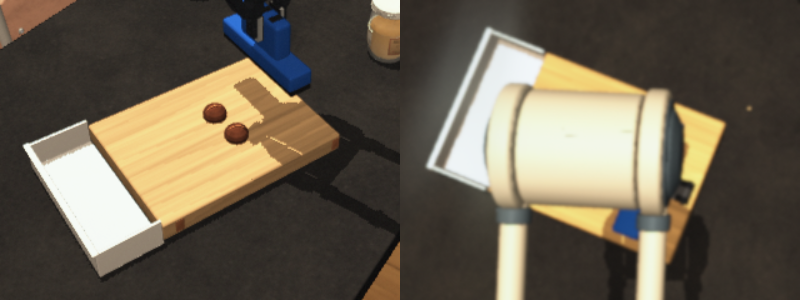

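The scraper hangs upright over the end of the board away from the tray, at left crop (265,60). The shells, at (214,112) and (236,132), are undisturbed. Lowering behind them.

Request:
send_rows(
  targets=[0,0,0,0,0,0.5,10,0,0,0,0,0,0.6,10,0,0,0,0,0,0.5,10,0,0,0,0,0,0.2,10,0,0,0,0,0,0.05,10],
)

```text
t: 6.0
ee_pos: [494.5, 11.0, 76.9]
tcp_rot: [0.983, -0.183, -0.002, 0.0]
ft_force: [-1.6, 0.1, -1.9]
opening: 23.3
grip_force: 62.2
```

Request:
send_rows(
  targets=[0,0,0,0,0,0.03,10,0,0,0,0,0,0.02,10,0,0,0,0,0,0,10,0,0,0,0,0,0,10,0,0,0,0,0,0,10],
)

```text
t: 6.42
ee_pos: [496.2, 11.7, 78.3]
tcp_rot: [0.983, -0.182, 0.001, -0.0]
ft_force: [0.0, 0.1, -2.6]
opening: 23.5
grip_force: 62.2
```

```bash
python3 st.py 495.3 14.7 75.8
```

```text
6.4167 [496.15  11.67  78.32] [-0.05 -0.17  1.75  0.    1.55  1.89] F [ 0.02  0.15 -2.59] open 23.481697799177603 62.17649459838867
yaw y -110.98047894393184 z [ 0. -0. -1.]
units [-0.05 -0.06  0.06]
```

Request:
send_rows(
  targets=[0,0,0,0,0,0.03,10,0,0,0,0,0,0.03,10,0,0,0,0,0,0,10,0,0,0,0,0,0,10,0,0,0,0,0,0,10],
)

```text
t: 6.83
ee_pos: [495.6, 11.7, 74.9]
tcp_rot: [0.983, -0.182, 0.0, -0.0]
ft_force: [0.7, 0.6, -2.2]
opening: 23.2
grip_force: 62.4
```

```bash
python3 st.py
```

```text
6.8333 [495.64  11.72  74.89] [-0.05 -0.17  1.76  0.    1.55  1.89] F [ 0.7   0.59 -2.23] open 23.225757424218735 62.360923290252686
yaw y -110.97931541976914 z [ 0.  0. -1.]
```

Request:
send_rows(
  targets=[0,0,0,0,-0.15,0,10,0,0,0,0,-0.2,0,10,0,0,0,0,-0.2,0,10,0,0,0,0,-0.2,0,10,0,0,0,0,-0.2,0,10],
)

```text
t: 7.25
ee_pos: [509.6, 48.2, 74.9]
tcp_rot: [0.983, -0.182, 0.0, 0.0]
ft_force: [-0.5, -0.3, -1.7]
opening: 23.0
grip_force: 62.2
```

Request:
send_rows(
  targets=[0,0,0,0,-0.2,0,10,0,0,0,0,-0.2,0,10,0,0,0,0,-0.2,0,10,0,0,0,0,-0.2,0,10,0,0,0,0,-0.2,0,10],
)

```text
t: 7.67
ee_pos: [523.9, 85.3, 74.9]
tcp_rot: [0.983, -0.182, 0.0, 0.0]
ft_force: [-0.5, 0.1, -1.7]
opening: 23.6
grip_force: 62.2
```

Request:
send_rows(
  targets=[0,0,0,0,-0.2,0,10,0,0,0,0,-0.2,0,10,0,0,0,0,-0.2,0,10,0,0,0,0,-0.2,0,10,0,0,0,0,-0.1,0,10],
)

```text
t: 8.08
ee_pos: [536.8, 119.2, 74.9]
tcp_rot: [0.983, -0.182, 0.0, -0.0]
ft_force: [-0.2, -1.4, -1.1]
opening: 23.1
grip_force: 62.4
```

```bash
cat > look.py <<'E'
from h import *
np.set_printoptions(precision=1,suppress=True)
import sys
ex=np.array([.359,.9333]);ey=np.array([-.9333,.359]);B=np.array([525.9,83.3])
for n in ["top","scene"]:
    c=cams.camera(n);W=pts(c)
    cv2.imwrite(f"pics/{n}{sys.argv[1]}.png",c["img"])
    for d in cams.silhouettes(n,"shell_a"):
        w=np.nanmedian(W[d["mask"]],0);r=w[:2]-B;print(n,round(d["confidence"],2),d["pixel"],d["mask"].sum(),"board",r@ex,r@ey,w[2])
r=manip.get_obs()['ee_pos'][:2]-B;print('tcp board',r@ex,r@ey)
i=cv2.imread(f"pics/scene{sys.argv[1]}.png")[200:440,90:410]
cv2.imwrite(f"pics/c{sys.argv[1]}.png",cv2.resize(i,(640,480)))
E
python3 look.py 3; python3 st.py
```

```text
scene 0.75 [328.4, 242.8] 315 board 74.76737143458853 30.339490726199955 40.20566286907748
scene 0.74 [309.1, 226.2] 299 board 75.13616603026412 -14.501303557826189 40.088230109856134
tcp board 36.480235956482616 2.665631285932934
8.2833 [536.51 118.31  74.91] [ 0.16 -0.02  1.62  0.    1.54  2.09] F [ 0.47 -0.26 -1.56] open 23.39716417123558 62.44324564933777
yaw y -110.96074504964713 z [ 0.  0. -1.]
```

View pics/c3.png

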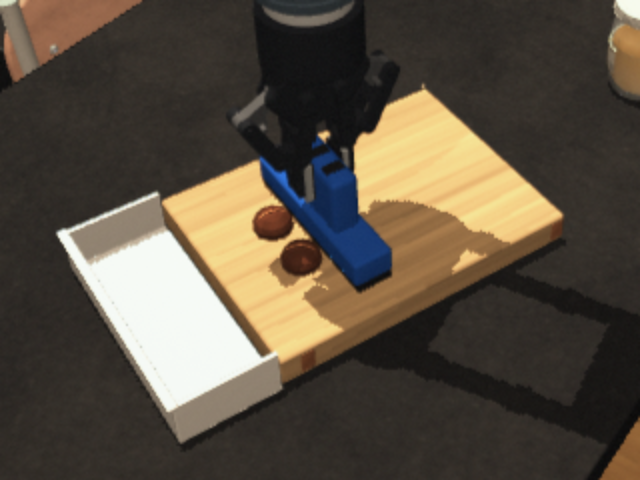

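Both shells, at (272,222) and (300,257), sit against the scraper's front face. Continuing over the edge a little slower.

Request:
send_rows(
  targets=[0,0,0,0,-0.12,0,10,0,0,0,0,-0.18,0,10,0,0,0,0,-0.18,0,10,0,0,0,0,-0.18,0,10,0,0,0,0,-0.18,0,10],
)

```text
t: 8.7
ee_pos: [548.8, 150.2, 74.9]
tcp_rot: [0.983, -0.182, 0.0, 0.0]
ft_force: [0.1, -0.7, -0.6]
opening: 23.5
grip_force: 62.3
```

Request:
send_rows(
  targets=[0,0,0,0,-0.18,0,10,0,0,0,0,-0.18,0,10,0,0,0,0,-0.18,0,10,0,0,0,0,-0.16,0,10,0,0,0,0,-0.16,0,10],
)

```text
t: 9.12
ee_pos: [561.0, 182.3, 74.9]
tcp_rot: [0.983, -0.182, -0.0, 0.0]
ft_force: [-1.1, -1.1, -1.4]
opening: 23.2
grip_force: 62.3
```

Request:
send_rows(
  targets=[0,0,0,0,-0.16,0,10,0,0,0,0,-0.16,0,10,0,0,0,0,-0.16,0,10,0,0,0,0,-0.16,0,10,0,0,0,0,-0.1,0,10],
)

```text
t: 9.53
ee_pos: [571.6, 210.1, 74.8]
tcp_rot: [0.983, -0.182, -0.0, -0.0]
ft_force: [-0.4, -0.5, -1.5]
opening: 23.2
grip_force: 62.4
```

```bash
python3 look.py 4; python3 st.py
```

```text
scene 0.68 [367.2, 173.1] 314 board 188.4318422177747 27.79887316397797 22.371835075571056
scene 0.51 [340.4, 179.0] 265 board 161.8548159616133 -15.357216040452986 21.484111934770993
scene 0.32 [322.9, 256.7] 18970 board 42.53069710964948 24.0878525867923 27.777610159223528
tcp board 134.01224078512007 2.842059941920031
9.7333 [571.36 209.4   74.79] [0.3  0.14 1.46 0.   1.55 2.23] F [ 0.23  0.67 -1.42] open 23.392503636092318 62.401567697525024
yaw y -110.96400453430844 z [-0.  0. -1.]
```

View pics/c4.png

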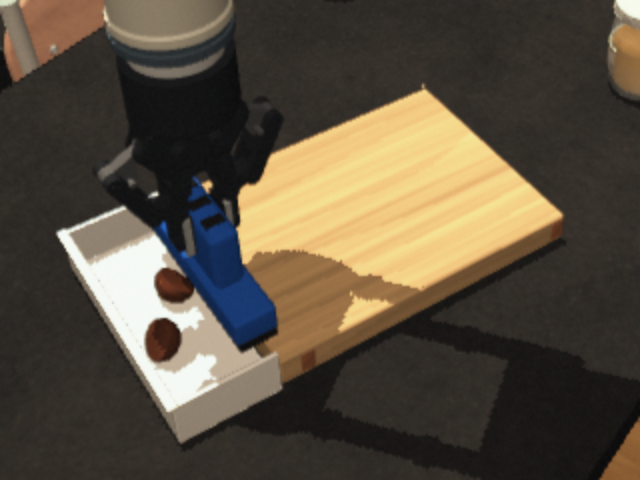

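Both shells are in the tray, at (174,284) and (163,339). Lifting slightly, backing to mid-board and setting the scraper down.

Request:
send_rows(
  targets=[0,0,0,0,0,-0.2,10,0,0,0,0,0.3,-0.1,10,0,0,0,0,0.5,0,10,0,0,0,0,0.5,0,10,0,0,0,0,0.5,0,10],
)

```text
t: 10.15
ee_pos: [545.2, 140.6, 87.7]
tcp_rot: [0.983, -0.182, 0.0, 0.0]
ft_force: [-0.1, 0.2, -2.1]
opening: 23.0
grip_force: 62.3
```

Request:
send_rows(
  targets=[0,0,0,0,0.5,0,10,0,0,0,0,0.5,0,10,0,0,0,0,0.4,0,10,0,0,0,0,0.2,0,10,0,0,0,0,0,0,10],
)

```text
t: 10.57
ee_pos: [522.3, 80.4, 87.6]
tcp_rot: [0.983, -0.183, 0.0, 0.0]
ft_force: [0.5, 0.4, -2.8]
opening: 23.3
grip_force: 62.1
```

Request:
send_rows(
  targets=[0,0,0,0,0,0.15,10,0,0,0,0,0,0.1,10,0,0,0,0,0,0.05,10,0,0,0,0,0,0,10,0,0,0,0,0,0,10],
)

```text
t: 10.98
ee_pos: [522.7, 83.0, 74.8]
tcp_rot: [0.983, -0.182, -0.0, 0.0]
ft_force: [-2.1, 0.4, 1.4]
opening: 23.1
grip_force: 62.6
```

```bash
python3 st.py
```

```text
10.9833 [522.67  82.99  74.83] [ 0.09 -0.07  1.67  0.    1.54  2.03] F [-2.13  0.43  1.36] open 23.127572719643823 62.57774233818054
yaw y -110.92144511760941 z [-0.  0. -1.]
```

The force reading shows the foot touching the board. Releasing and retreating.

Request:
send_rows(
  targets=[0,0,0,0,0,0,30,0,0,0,0,0,0,40,0,0,0,0,0,0,60,0,0,0,0,0,0,85,0,0,0,0,0,0,85],
)

```text
t: 11.4
ee_pos: [522.7, 82.3, 74.8]
tcp_rot: [0.983, -0.182, 0.0, -0.0]
ft_force: [-0.2, 0.3, -0.1]
opening: 74.5
grip_force: 0.0
```

Request:
send_rows(
  targets=[0,0,0,0,0,0,85,0,0,0,0,0,-0.4,85,0,0,0,0,0,-0.7,85,0,0,0,0,0,-0.8,85,0,0,0,0,0,-0.8,85],
)

```text
t: 11.82
ee_pos: [522.2, 82.2, 183.5]
tcp_rot: [0.983, -0.182, -0.001, 0.0]
ft_force: [1.0, 0.9, -0.1]
opening: 85.0
grip_force: 0.0
```

Request:
send_rows(
  targets=[0,0,0,0,0,-0.8,85,0,0,0,0,0,-0.5,85,0,0,0,0,0,0,85,0,0,0,0,0,0,85,0,0,0,0,0,0,85],
)

```text
t: 12.23
ee_pos: [522.5, 82.2, 233.7]
tcp_rot: [0.983, -0.182, -0.001, 0.0]
ft_force: [0.5, 0.5, -0.0]
opening: 85.0
grip_force: 0.0
```

```bash
python3 look.py 5; python3 st.py
```

```text
top 0.72 [301.8, 399.1] 1134 board -318.48965955130234 -17.032902864097117 95.91344324534711
scene 0.79 [365.5, 181.8] 339 board 178.35439775362767 30.097005734046117 19.169567957891047
scene 0.76 [340.8, 170.4] 275 board 167.33821821344245 -17.86807064345362 19.50631087904522
tcp board -2.333667898933264 3.0566070557307725
12.4333 [522.21  82.22 233.16] [ 0.09 -0.1   1.42  0.    1.83  2.03] F [-0.12  0.58  0.14] open 85.02602280517709 0.0
yaw y -110.98306188946236 z [-0. -0. -1.]
```

View pics/scene5.png

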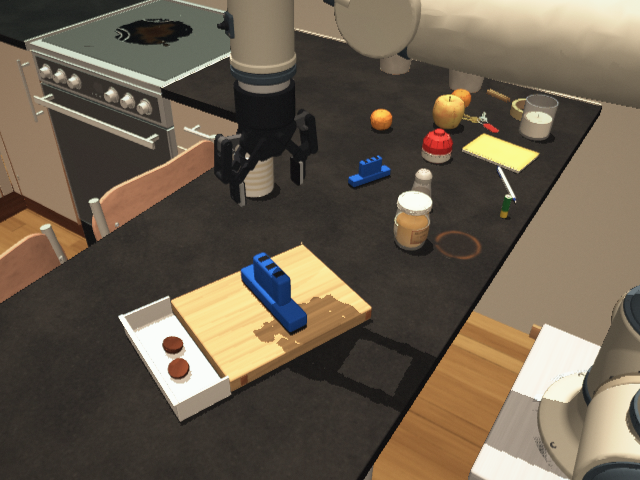

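The scraper stands upright on the board at (273,295). Both shells are in the tray at (173,345) and (179,369), and the jar and shaker haven't moved. I'll give the shells a moment to settle, then hand in.

Request:
send_rows(
  targets=[0,0,0,0,0,0,85,0,0,0,0,0,0,85,0,0,0,0,0,0,85,0,0,0,0,0,0,85,0,0,0,0,0,0,85],
)

```text
t: 12.85
ee_pos: [522.7, 82.3, 234.9]
tcp_rot: [0.983, -0.182, 0.0, -0.0]
ft_force: [-0.3, 0.3, 0.3]
opening: 85.3
grip_force: 0.0
```

Request:
send_rows(
  targets=[0,0,0,0,0,0,85,0,0,0,0,0,0,85,0,0,0,0,0,0,85,0,0,0,0,0,0,85,0,0,0,0,0,0,85],
)

```text
t: 13.27
ee_pos: [522.7, 82.3, 234.9]
tcp_rot: [0.983, -0.182, 0.0, -0.0]
ft_force: [0.1, 0.6, -0.0]
opening: 85.2
grip_force: 0.0
```

```bash
python3 -c "
from cell import ticket
print(ticket.close_job())"
```

```text
the job is handed in; nothing more can be done
None
```

I handed the job in at about 13 s: both shells are in the tray, the scraper stands released on the cleared board, and the honey jar and salt shaker were not touched; no verdict came back.

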